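Index the inspection table one hole

TASK

Bring the next hinge bracket under the dial gauge: press the indexing table's red plunger in with the fingertips, turn the table clockwise (seen from above) to the next hole and no further, and let the plunger spring fully home in that hole. Both brackets stay lying in their nests; touch neither them nor the gauge, and leave the other things on the bench where they are.

Things in the scene. Friction and masses are not known exactly. Their poses are not given: they have to be found in the camera images.
- casting: Bolted-down green casting of the indexing table, 360 mm across (four lugs to 402 mm); origin on the bench on the vertical turning axis, z up. On it a fixed steel index ring, 349 mm across, top 60 mm above the bench, with eight black index holes 45 degrees apart on a circle of 148 mm radius, joined by a narrow black running slot.
- axis (a point): Centre of the round steel faceplate (250 mm across), on the turning axis at its top face, 80 mm above the bench. A round boss 34 mm in radius rises 17 mm in the middle; eight nests (low aluminium frames, 6 mm high) stand round it. z up.
- cap_top (a point): Centre of the top of the red plunger cap, a round button 38 mm across facing up, on the grey carriage (92 mm wide) that projects from the faceplate's rim; 148 mm from the turning axis, turning with it. 106 mm above the bench when home, 93 mm when pressed to its stop. Fingertips may press and drag it round. The point's x axis points away from the turning axis, z up.
- guard (a point): Top middle of the guard cheek on the clockwise side of the cap: two like grey cheeks stand on the carriage, one each side of the cap in the direction of turning, 68 mm apart inside, each 6 mm thick, 44 mm long radially, top 113 mm above the bench; open towards the axis and outwards. Turns with the faceplate; pushing a cheek turns the table too.
- plunger (a joint): How far the plunger is pressed straight down (m): 0 home, 0.013 at its stop. Spring: about 4 N at home, 9 N at the stop. Home, its round-nosed bolt locks the table; 10 mm in, the table is free. Between holes the bolt rides under the ring (cap about 10 mm down, unheld) and springs up into the next hole it meets, also when let go within 4 mm (0.03 rad) of it.
- faceplate (a joint): Angle of the faceplate and plunger about the vertical axis (rad), growing clockwise seen from above: 0 in the starting hole, 0.785 in the next one. It turns stiffly: about 2 to 3 N at the plunger, and stays where it is left; play in a hole about 0.007 rad either way.
- gauge_tip (a point): Tip of the dial gauge's raised spindle, 112 mm above the bench, over the nest that is being measured. The dial gauge (58 mm dial) hangs on a steel stand (grey foot 50 x 60 mm, 235 mm tall) fixed beside the casting, on the side away from the plunger.
- bracket_a_mid (a point): Middle of the galvanised hinge bracket that has just been measured and lies under the gauge at the start: a 5 mm plate, 56 x 29 mm overall, with a 14 mm knuckle at its inner end, loose in a nest on the faceplate, 83 mm from the turning axis. The point is 4 mm above the faceplate.
- bracket_b_mid (a point): Middle of the second, like bracket, in the next nest counter-clockwise: the one to bring under the gauge.
- nest_a (a point): Centre of the first bracket's nest, on the faceplate's top, 83 mm from the axis; turns with the faceplate.
- nest_b (a point): Centre of the second bracket's nest, likewise.
- gauge: The gauge stand as a whole; origin on the bench under the turning axis, its x axis points from the turning axis to the stand. Not to be touched.
- parts_bin: Yellow plastic parts bin with closed lid and black snap latch, 182 x 132 x 98 mm plus a carrying bow to 115 mm; origin under its centre. A bystander.
- shoe_horn: Chipped copper shoe horn lying flat, 175 mm long, up to 44 mm wide, 9 mm high; origin near its middle on the bench. A bystander.
- torque_adapter: Dull brass torque adapter standing upright, 32 mm across, 48 mm tall; origin under its centre. A bystander.
- wrench: Steel wrench lying flat, 200 mm long; origin about its middle on the bench. A bystander.
- spray_can: Blue spray can standing upright, 54 mm across, 150 mm tall; origin under its centre. A bystander.
- screw_tray: Open grey tray, 130 x 90 x 28 mm; origin under its centre. A bystander.
Things that resemble listed ones, but are neither listed nor needed, are in the scene too. Leave any purple look-alike of the part that bears bracket_b_mid alone.

How it is judged:
By the outcome, as a careful person would: the job done as asked, in the order asked, and still so for the second after the job is handed in, with the robot touching nothing.
It also fails if it takes over 38 s, if anything falls off the work surface, if the arm or the gripper's body presses on something with over 40 N, if the wrist force passes 120 N, or if a joint passes its speed limit or range.

ROBOT

A 6-joint arm with a two-finger parallel gripper is mounted at the origin on the work surface. World frame = base frame: x ahead of the robot, y to its left, z up, the work surface at z = 0. Lengths are in mm, angles in rad, forces in N, time in s.
With the tool pointing down it reaches from about 400 to 825 mm from the base axis. Payload 7 kg.
Tool frame: the origin (TCP) lies at the very end of the fingers, on their centre line; the grasp point (between the pads) lies 19 mm behind it; z points along the fingers, y is the line along which they close (so a half turn about z gives the same grasp; the last joint's range is limited). The gripper opens to 88 mm and grips with 3 to 60 N. Pads are 19 mm wide; open, the fingers measure 130 mm over their backs; the gripper's body (78 mm by 193 mm) begins 47 mm behind the grasp point.
Start: joints at [1.575, 0.359, 0.012, 0, -1.224, -0.288], TCP at [189.013, 647.973, 226.561] pointing down, gripper open.
Joint ranges: [-3.07, 3.07], [-1.43, 2.12], [-1.02, 1.25], [-3.03, 1.67], [-3.05, -0], [-3.03, 3.03]. Speed limits (rad/s): [2.39, 2.39, 3.01, 3.14, 3.14, 3.14].

INTERFACE

Orientations are given as a unit quaternion [x, y, z, w].
In Python, from plant import bot gives the robot as it stands. Calls block until the motion is done:
- bot.move_ptp(position, orientation): joint-space move of the TCP to a pose.
- bot.line_to(position, velocity=150, ori=None): straight line of the TCP; ori=None keeps the orientation; velocity is the mean speed in mm/s.
- bot.move_joints(angles): joint-space move.
- bot.move_gripper(opening, force=None): finger opening in mm; force is the grip in N (None keeps the last); returns when the fingers have stopped.
- bot.pause(seconds).
- bot.solve_ik(position, orientation): joint angles nearest the present ones, or None.
- bot.read_state(): the state.
- bot.camera(name): name is "side" or "top"; returns the picture (420x560x3 uint8, red, green, blue); there is no depth.
- bot.get_calibration(name): a dict with "fx", "fy", "cx", "cy" (pixels), "distortion" ([k1, k2, p1, p2, k3] as OpenCV has them; the pictures are not rectified), "view" (4x4, takes a point from world to camera coordinates). Camera axes: x right, y up, looking along -z (the intrinsics and any distortion apply to the point x, -y, -z); pixel columns grow to the right and rows downward; lengths in mm; the calibration is good to about 2 mm. A picture is of the moment at which its call begins. get_calibration takes no time and is no camera call.
A pose or a line that the arm cannot do raises bot.Unreachable and nothing moves.
- bot.close_job(): hands the job in; it is judged then, once.
The state is a dict: "t": time; "joint_pos": joint angles; "qvel": joint speeds; "tau": joint torques, N m; "tcp_pos": TCP position; "eef_rot": TCP orientation; "contact_force": force on the tool from outside, world axes, zero at the start; "moment": the same for the moment, N m; "width": finger opening in mm; "finger_force": force on a finger pad.
Only numpy, scipy, OpenCV 4.12 (cv2) and the standard library are available. Lean on these libraries where they do the work, as an engineer would, in place of code of your own. Each camera call takes 0.05 s, during which the arm holds its last target. There are 200 camera calls.

## Working session

There is one attempt and no reset: what is moved stays moved. The work goes in short steps, each a Python script; the robot and the scene stay as the last script left them, time stands still between calls to the robot, and variables do not carry over. Pictures are saved under pics/ and viewed, at most 10 in all, crops included, and the job is handed in when it is done.

```bash
mkdir -p pics; python3 - <<'E'
from plant import bot
import cv2
for n in("top","side"):
    cv2.imwrite(f"pics/{n}0.png",bot.camera(n)[:,:,::-1]); c=bot.get_calibration(n); print(n,c)
s=bot.read_state();print(s)
E
```

```text
top {'fx': 380.9189090013023, 'fy': 380.9189090013023, 'cx': 274.23275947490583, 'cy': 205.0439000421794, 'distortion': array([0.02250333, 0.        , 0.        , 0.        , 0.        ]), 'view': array([[-2.80329682e-02, -9.99601241e-01, -3.39298370e-03,
         1.09537870e+01],
       [ 9.96641478e-01, -2.82109070e-02,  7.68759295e-02,
        -5.38536789e+02],
       [-7.69409937e-02, -1.22652780e-03,  9.97034894e-01,
        -1.03847696e+03],
       [ 0.00000000e+00,  0.00000000e+00,  0.00000000e+00,
         1.00000000e+00]])}
side {'fx': 454.6611024305894, 'fy': 454.6611024305894, 'cx': 271.8432403082005, 'cy': 205.29199408760968, 'distortion': array([-0.09342884,  0.        ,  0.        ,  0.        ,  0.        ]), 'view': array([[ 9.86016577e-01, -1.65940518e-01,  1.53314683e-02,
        -5.28996170e+02],
       [ 7.02025451e-02,  4.97049880e-01,  8.64877459e-01,
        -1.31313007e+02],
       [-1.51138718e-01, -8.51707204e-01,  5.01748868e-01,
        -1.20558316e+03],
       [ 0.00000000e+00,  0.00000000e+00,  0.00000000e+00,
         1.00000000e+00]])}
{'t': 0.1, 'joint_pos': array([ 1.57509026e+00,  3.59321175e-01,  1.11490810e-02, -3.06652530e-04,
       -1.22408893e+00, -2.88095060e-01]), 'qvel': array([ 0.00037935, -0.00125647,  0.0016293 ,  0.00068135,  0.00165114,
        0.00164865]), 'tau': array([-2.76728402e-03, -5.84166241e+01,  2.93752223e+01,  7.01568246e+00,
        1.01747538e-02, -5.72228737e-05]), 'tcp_pos': array([188.91207869, 647.57233363, 225.71227799]), 'eef_rot': array([ 9.89941337e-01, -1.41476471e-01, -3.59423788e-05,  7.45537710e-04]), 'contact_force': array([-0.18560005,  0.61016413, -0.17361542]), 'moment': array([-0.0102513 , -0.02216038, -0.00403403]), 'finger_force': 0.0, 'width': 87.74890939612843}
```

View pics/top0.png

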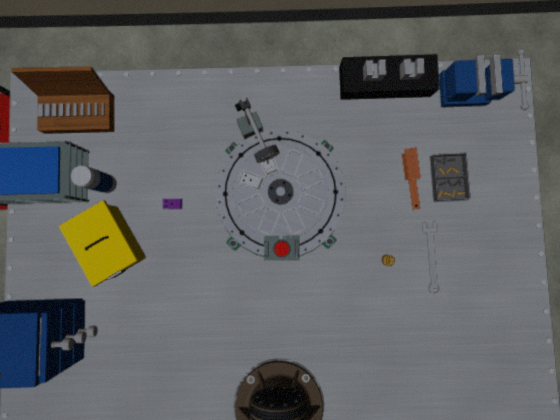

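View pics/side0.png

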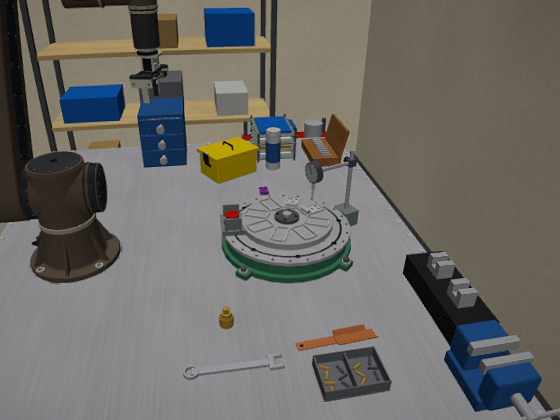

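The top view shows the table axis at about (281,191) and the red cap at (282,249), on the robot's side. Brackets A and B are at about (268,168) and (252,181), and the dial is at (265,153). Clockwise moves the cap to image left and up, which is +y and +x.

```bash
cat > h.py <<'E'
import cv2, numpy as np
from plant import bot
from scipy.spatial.transform import Rotation as R
def ray(n,px):
    c=bot.get_calibration(n); K=np.array([[c["fx"],0,c["cx"]],[0,c["fy"],c["cy"]],[0,0,1.]])
    u=cv2.undistortPoints(np.array(px,float).reshape(-1,1,2),K,c["distortion"])[:,0]
    V=c["view"]; d=np.c_[u[:,0],-u[:,1],-np.ones(len(u))]@V[:3,:3]
    return -V[:3,:3].T@V[:3,3], d
def onz(n,px,z):
    o,d=ray(n,px); return o+d*((z-o[2])/d[:,2])[:,None]
def red(im):
    h=cv2.cvtColor(im,cv2.COLOR_RGB2HSV); m=((h[...,0]<5)|(h[...,0]>175))&(h[...,1]>180)&(h[...,2]>90)
    return m.astype(np.uint8)
def cap(n,box,im=None):
    im=bot.camera(n) if im is None else im
    m=red(im); x0,y0,x1,y1=box; k=np.zeros_like(m); k[y0:y1,x0:x1]=m[y0:y1,x0:x1]
    cs,_=cv2.findContours(k,cv2.RETR_EXTERNAL,cv2.CHAIN_APPROX_NONE); c=max(cs,key=cv2.contourArea)
    M=cv2.moments(k,True); return np.array([M['m10']/M['m00'],M['m01']/M['m00']]),M['m00'],cv2.boundingRect(c)
E
python3 - <<'E'
from h import *
t=cv2.imread("pics/top0.png")[:,:,::-1].copy(); s=cv2.imread("pics/side0.png")[:,:,::-1].copy()
for n,im,b in(("top",t,(210,130,350,270)),("side",s,(200,190,260,250))):
    p,a,bb=cap(n,b,im); print(n,p,a,bb,onz(n,[p],106))
g=cv2.cvtColor(t,cv2.COLOR_RGB2GRAY)
# index holes/slot: dark pixels on ring plane z=60, circle fit with least squares
P=onz("top",[[281,191]],80)[0]; 
yy,xx=np.where(g<70); Q=onz("top",np.c_[xx,yy],60)[:,:2]
for _ in range(5):
    r=np.linalg.norm(Q-P[:2],axis=1); S=Q[abs(r-148)<10]
    A=np.c_[2*S,np.ones(len(S))]; x=np.linalg.lstsq(A,(S**2).sum(1),rcond=None)[0]; P=x[:2]
print("slot",len(S),P,np.sqrt(x[2]+P@P))
m=(g[170:212,260:302]<110).astype(np.uint8); cs,_=cv2.findContours(m,cv2.RETR_EXTERNAL,cv2.CHAIN_APPROX_NONE)
c=max(cs,key=cv2.contourArea); e=cv2.minEnclosingCircle(c); print("boss",e,onz("top",[np.array(e[0])+[260,170]],97))
cr=lambda im,a,b,w,h,k:cv2.resize(im[b:b+h,a:a+w],None,fx=k,fy=k,interpolation=cv2.INTER_CUBIC)
cv2.imwrite("pics/c0.png",np.hstack([cr(t,210,130,140,140,2.85),cr(s,215,145,140,140,2.85)])[:,:,::-1])
E
```

```text
top [281.39751553 248.42236025] 161.0 (275, 242, 14, 14) [[421.37528926 -19.37492125 106.        ]]
side [231.55294118 214.03529412] 85.0 (225, 211, 14, 7) [[423.04459911 -26.23750371 106.        ]]
slot 740 [568.86532876 -20.76738443] 147.77904279910695
boss ((20.056249618530273, 21.337499618530273), 13.757991790771484) [[567.86949853 -20.36729335  97.        ]]
```

View pics/c0.png

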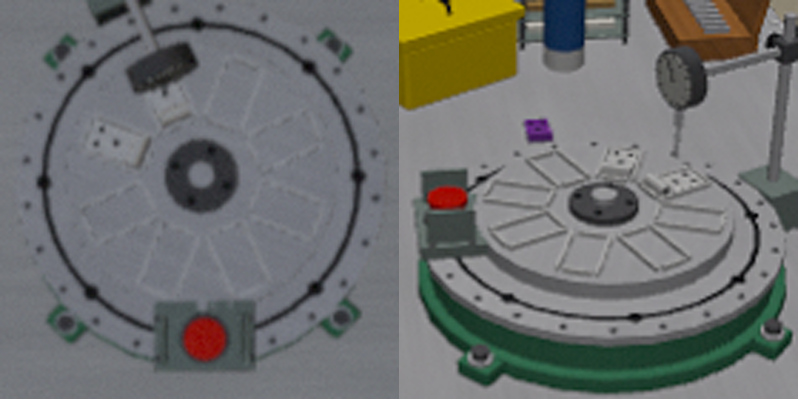

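```bash
cat >> h.py <<'E'
AX=np.array([568.6,-20.6]); PHI0=np.pi-0.008; RAD=148.
def pose(th,z,off=0.008*0,r=RAD):
    # off: clockwise tangential offset (mm) of the fingers from the cap centre
    a=PHI0-th; rad=np.array([np.cos(a),np.sin(a)]); tan=np.array([np.sin(a),-np.cos(a)])
    q=(R.from_euler('z',-th-0.008)*R.from_quat([1,0,0,0])).as_quat()
    return np.r_[AX+r*rad+off*tan,z],q
def st(th=None):
    s=bot.read_state(); p=s["tcp_pos"]
    print(round(s["t"],2),p.round(1),s["contact_force"].round(1)); return s
E
python3 - <<'E'
from h import *
t=cv2.imread("pics/top0.png"); g=cv2.cvtColor(t,cv2.COLOR_BGR2GRAY)
for cx,cy in((90,292),(315,288),(43,182),(358,177),(88,72),(308,67)):
    x,y=int(cx/2.85+210),int(cy/2.85+130); w=g[y-4:y+6,x-4:x+6].astype(float); k=np.clip(75-w,0,None); yy,xx=np.mgrid[y-4:y+6,x-4:x+6]
    p=onz("top",[[(k*xx).sum()/k.sum(),(k*yy).sum()/k.sum()]],60)[0,:2]-AX; a=np.arctan2(p[1],p[0])
    print(np.linalg.norm(p).round(1),round((a+np.pi/8)%(np.pi/4)-np.pi/8,4))
for th in(0,.4,.785,.85):
  for z in(250,200,85): print(th,z,bot.solve_ik(*pose(th,z,8)))
E
```

```text
147.1 -0.0122
147.4 -0.0079
147.7 -0.0127
147.8 -0.0151
148.0 -0.0081
148.3 -0.0109
0 250 [ 0.44610863 -0.09466316 -0.46934227  0.         -1.19611722  1.11668769]
0 200 [ 0.44610863 -0.05439131 -0.5524448   0.         -1.07274283  1.11668769]
0 85 [ 0.44610863  0.08993125 -0.71740815  0.         -0.76345693  1.11668769]
0.4 250 [ 0.55686425 -0.06108284 -0.43940709  0.         -1.19247208  0.60593208]
0.4 200 [ 0.55686425 -0.02123886 -0.52114457  0.         -1.07089062  0.60593208]
0.4 85 [ 5.56864249e-01  1.19345779e-01 -6.82244969e-01  4.44089210e-16
 -7.69205578e-01  6.05932078e-01]
0.785 250 [ 0.60187663  0.01429575 -0.36649131  0.         -1.19000927  0.17591969]
0.785 200 [ 0.60187663  0.05278788 -0.44539248  0.         -1.07261596  0.17591969]
0.785 85 [ 0.60187663  0.18471041 -0.59858744  0.         -0.78749847  0.17591969]
0.85 250 [ 0.6037949   0.02950336 -0.35081826  0.         -1.19047471  0.10900142]
0.85 200 [ 0.6037949   0.06766571 -0.42919229  0.         -1.07393833  0.10900142]
0.85 85 [ 0.6037949   0.19781677 -0.58092862  0.         -0.79205094  0.10900142]
```

```bash
sed -i 's/0\.008;/0.011;/;s/-th-0\.008/-th-0.011/;s/0\.008\*0/0/' h.py; python3 - <<'E'
from h import *
bot.move_ptp(*pose(0,200,8)); bot.move_gripper(0,20); st()
bot.line_to(pose(0,122,8)[0],100); st()
im=bot.camera("top"); s=bot.camera("side")
cr=lambda im,a,b,w,h,k:cv2.resize(im[b:b+h,a:a+w],None,fx=k,fy=k,interpolation=cv2.INTER_CUBIC)
cv2.imwrite("pics/c1.png",np.hstack([cr(im,210,130,140,140,2.85),cr(s,185,145,140,140,2.85)])[:,:,::-1])
E
```

```text
4.01 [420.7 -11.  200. ] [ 0.2  0.2 -0.5]
4.94 [421.1 -10.9 122.4] [ 0.2  0.9 -0.6]
```

View pics/c1.png

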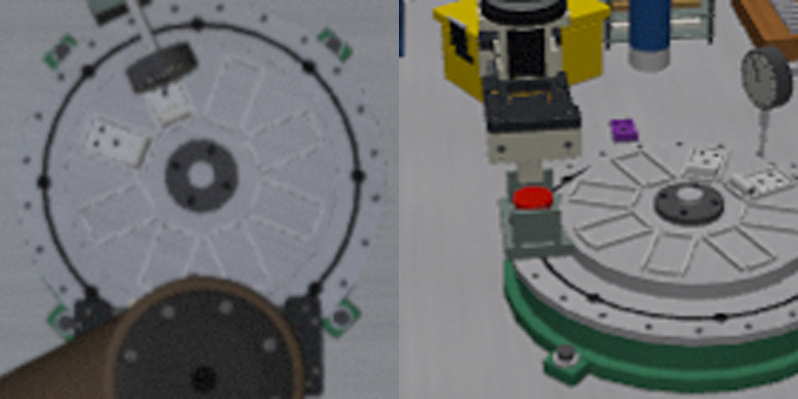

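The side view shows the closed fingertips just above the red cap (crop ~(533,185)), between the cheeks and nearer the clockwise one. The brackets and gauge are clear. Next I press down.

```bash
python3 - <<'E'
from h import *
bot.line_to(pose(0,107,8)[0],80); st()
for z in(102,97,94,92.5,91.5,90.5,89.5):
    bot.line_to(pose(0,z,8)[0],40); s=st()
    if s["contact_force"][2]>22: break
E
```

```text
5.38 [420.6 -11.  107.1] [-0.5  1.  -0.3]
5.65 [421.1 -10.9 102.4] [-0.6 -0.   4.1]
5.92 [421.1 -10.9  97.5] [-0.8 -0.4  7. ]
6.17 [421.1 -10.9  94.6] [-1.5 -0.7  8.3]
6.42 [421.2 -10.9  93.3] [-2.6  0.8  9.4]
6.67 [421.3 -10.9  93.1] [-7.6  1.  21.4]
6.92 [421.4 -11.   93. ] [-11.4   1.8  34.4]
```

```bash
python3 - <<'E'
from h import *
bot.line_to(pose(0,91.3,8)[0],40); s=st()
for th in np.linspace(0,.785,9)[1:-1]:
    p,q=pose(th,91.3,8); bot.line_to(p,50,q); s=st()
    if np.linalg.norm(s["contact_force"][:2])>25: print("high");break
cv2.imwrite("pics/t2.png",bot.camera("top")[:,:,::-1]); im=bot.camera("side"); cv2.imwrite("pics/s2.png",cv2.resize(im[120:300,160:400],None,fx=2.5,fy=2.5)[:,:,::-1])
E
```

```text
7.17 [421.3 -11.   93.1] [-8.3  0.2 24.7]
7.62 [422.9   4.   93.1] [-9.4  3.8 25.4]
8.06 [425.9  18.4  93.1] [-9.3  4.8 25.2]
8.5 [430.4  32.5  93.1] [-10.7   5.8  24.6]
8.94 [436.3  46.1  93.1] [-10.    7.   23.8]
9.38 [443.5  59.2  93.1] [-10.    8.8  22.3]
9.82 [452.   71.5  93.1] [-9.   9.5 21.4]
10.27 [461.8  82.9  93.2] [-7.6  8.7 17.8]
```

View pics/s2.png

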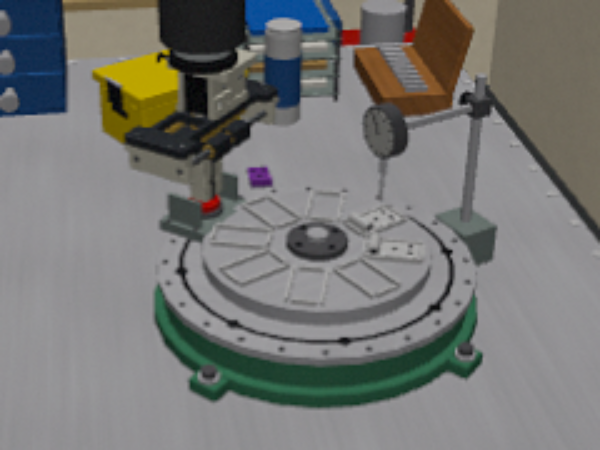

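The side view shows the table turned with the fingers. The cap is still pressed under the tips at (210,205), and the brackets are lying flat. I'll do the last part using the measured TCP angle, check the table angle in the top view, then release.

```bash
python3 - <<'E'
from h import *
def ang(p): d=p[:2]-AX; return np.arctan2(d[1],d[0])%(2*np.pi)
a0=ang(np.array([421.3,-11.0]))
th=.687+.08
for _ in range(3):
    p,q=pose(th,91.3,8); bot.line_to(p,40,q); s=st(); d=a0-ang(s["tcp_pos"]); print("turned by tcp",d)
    if abs(.783-d)<.004: break
    th+=.783-d
im=bot.camera("top"); cv2.imwrite("pics/t3.png",im[:,:,::-1])
t0=cv2.imread("pics/top0.png")[:,:,::-1]
cr=lambda im,a,b,w,h,k:cv2.resize(im[b:b+h,a:a+w],None,fx=k,fy=k,interpolation=cv2.INTER_CUBIC)
cv2.imwrite("pics/c3.png",np.hstack([cr(t0,210,130,140,140,2.85),cr(im,210,130,140,140,2.85)])[:,:,::-1])
E
```

```text
10.82 [470.4  91.3  93.2] [-7.6  8.9 16.5]
turned by tcp 0.7852758772022783
```

View pics/c3.png

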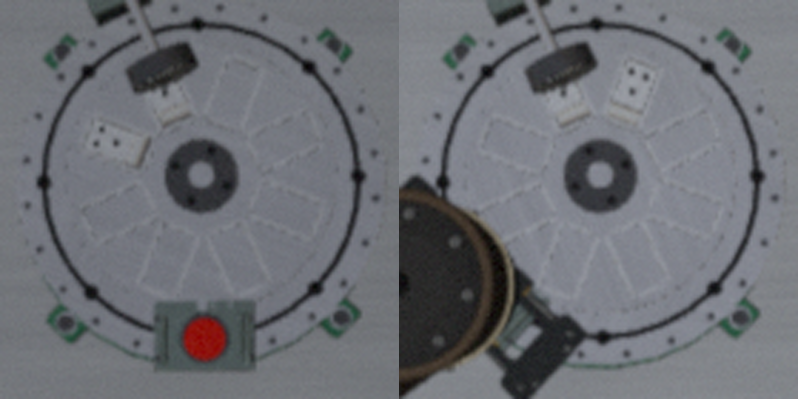

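The picture on the right shows bracket B in A's old place under the gauge, at about (566,107), and the nests lined up with the start pattern. I'll release straight up.

```bash
python3 - <<'E'
from h import *
p=bot.read_state()["tcp_pos"]
for z in(95,98,102,106,112):
    p[2]=z; bot.line_to(p,40); st()
p[2]=190; bot.line_to(p,120)
a=np.arctan2(p[1]+20.6,p[0]-568.6)
bot.move_ptp([380,220,260],bot.read_state()["eef_rot"]) ; st()
im=bot.camera("top"); s=bot.camera("side")
for n,i,b in(("top",im,(210,150,350,270)),("side",s,(190,160,330,260))):
    try:
        c,ar,bb=cap(n,b,i); print(n,c,ar,bb)
        for z in(96,106):
            q=onz(n,[c],z)[0]; d=q[:2]-AX; print(z,q,np.linalg.norm(d),PHI0-np.arctan2(d[1],d[0]))
    except Exception as e: print(n,e)
cr=lambda im,a,b,w,h,k:cv2.resize(im[b:b+h,a:a+w],None,fx=k,fy=k,interpolation=cv2.INTER_CUBIC)
cv2.imwrite("pics/c4.png",np.hstack([cr(im,210,130,140,140,2.85),cr(s,200,145,140,140,2.85)])[:,:,::-1])
E
```

```text
11.13 [471.2  92.1  96.1] [-1.9  3.1  8.7]
11.38 [471.2  92.1  99. ] [-1.8  2.9  7.3]
11.63 [471.   91.9 102.9] [-1.4  1.9  4.4]
11.88 [470.3  91.2 106.2] [-1.3  0.3  4.1]
12.18 [470.3  91.1 112. ] [-0.1 -0.4 -0.4]
13.71 [379.6 220.1 259.3] [ 0.5 -1.1 -0. ]
top [240.3164557  232.44303797] 158.0 (234, 226, 14, 14)
96 [464.73751844  84.74295874  96.        ] 147.93428957579238 0.781474711965934
106 [464.65999474  83.82272414 106.        ] 147.3350942884425 0.7767148829697907
side [243.5890411  194.67123288] 73.0 (238, 191, 12, 8)
96 [468.16440227  92.46657657  96.        ] 151.2328007699629 0.8334901776572838
106 [466.26841433  74.3597013  106.        ] 139.6033606231006 0.7370500547428778
```

View pics/c4.png

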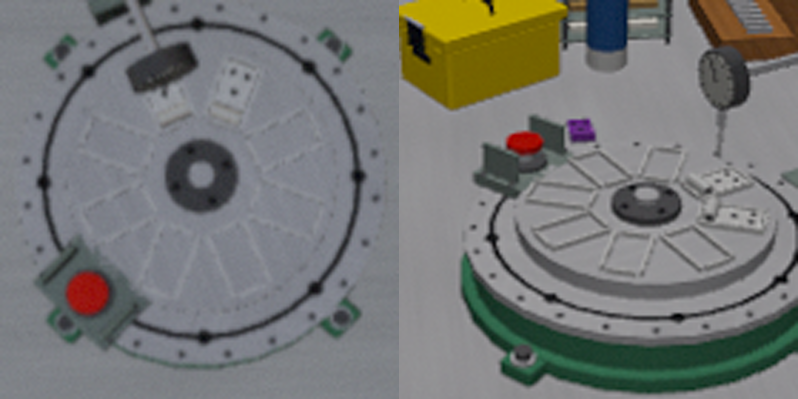

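The cap pushed back with about 4 N right up to z = 106 mm, which only happens when it is fully home. The top view puts it at about 0.78 rad, bracket B is under the gauge, and both brackets are in their nests. The arm is clear, so I'm handing the job in.

```bash
python3 -c "
from plant import bot
print(bot.close_job())"
```

```text
the job is handed in; nothing more can be done
None
```

I turned the table one hole clockwise (about 0.78 rad), the plunger sprang fully home, bracket B is now under the gauge with both brackets still in their nests, and I handed the job in at about 14 s.

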